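# Fit a fresh grit tray under the belt grinder

## Robot

A 6-joint arm with a two-finger parallel gripper is mounted at the origin on the work surface. World frame = base frame: x ahead of the robot, y to its left, z up, the work surface at z = 0. Lengths are in m, angles in rad, forces in N, time in s.
With the tool pointing down it reaches from about 0.25 to 0.775 m from the base axis. Payload 4 kg.
Tool frame: the origin (TCP) lies midway between the tips of the shut fingers; the grasp point (between the pads) lies 19 mm behind it (grip_point_offset is the distance from the TCP to the grasp point, in m); z points along the fingers, y is the line along which they close (so a half turn about z gives the same grasp; the last joint's range is limited). The gripper opens to 94 mm and grips with 3 to 60 N. Pads are 16 mm wide; open, the fingers measure 119 mm over their backs; the gripper's body (75 mm by 177 mm) begins 78 mm behind the grasp point.
Start: joints at [1.19, 0.087, 1.371, -0, 1.684, -0.103], TCP at [0.151, 0.529, 0.166] pointing down, gripper open.
Joint ranges: [-3.1, 3.1], [-0.76, 2.03], [0.27, 2.55], [-1.08, 4.22], [0.17, 2.65], [-2.57, 2.57]. Speed limits (rad/s): [2.79, 2.79, 3.14, 3.14, 3.14, 3.14].

## Interface

Orientations are given as [roll, pitch, yaw] about the fixed x, y, z axes, in that order (R = Rz(yaw) Ry(pitch) Rx(roll)).
In Python, from bench import * gives the robot as it stands.
- The arm moves only by the tool carry_out, never from a script. Its argument "commands" is a list of rows, each a list of 6 numbers: the shift along the tool's x, y, z in m, then the turn, a rotation vector about the tool's x, y, z in rad. In form: [[tx, ty, tz, rx, ry, rz], ...]. A call has exactly 5 rows; each row is the pose to reach, as a shift and turn from the pose commanded when the call began, along the tool's axes at that moment; what a row does not reach only later rows make up. A row lasts 1/10 s, in which the tool goes at most 50 mm and 8.59 degrees, less where a joint would pass 70% of its speed; a pose out of reach is approached as far as the arm can. A call with a gripper value outside its range is refused whole. "jaw" is the opening, from 0 (shut) to 1 (fully open), set as the call begins (left out, the last holds). The fingers move at their own pace and stop on an object; the grip force is fixed at half the most. Time passes only in rows, so rows that repeat a pose let the fingers close, or fill a call up. It gives the time, the measured TCP pose, the force, the opening and the grip force at its end, in the units of the state.
- get_obs(): the state, without advancing time (a new reading comes with each control period).
- snapshot(name): name is "side" or "top"; returns a dict with "img" (480x640x3 uint8, red, green, blue), "range_z" (480x640 float32, m along the optical axis (not along the pixel's ray), 0 where there is no reading), "fx", "fy", "cx", "cy" (pixels), "R" (3x3) and "t" (3): a world point X has camera coordinates R X + t. Camera axes: x right, y down, z forward; pixel columns grow to the right and rows downward; lengths in m; the calibration is good to about 2 mm. A picture is of the moment at which its call begins.
- close_job(): hands the job in; it is judged then, once.
The state is a dict: "time": time; "joint_positions": joint angles; "qvel": joint speeds; "joint_torque": joint torques, N m; "tool_pos": TCP position; "ee_rot": TCP orientation; "wrist_force": force on the tool from outside, world axes, zero at the start; "wrist_torque": the same for the moment, N m; "width": finger opening in m; "finger_force": force on a finger pad.
Only numpy, scipy, OpenCV 4.12 (cv2) and the standard library are available. Lean on these libraries where they do the work, as an engineer would, in place of code of your own. Each camera call takes 0.05 s, during which the arm holds its last target. There are 200 camera calls.

## Task

Take the top tray off the nested pile and put it down on the bench, letting go of it; then take it again by its fin and put it, fin outwards, on the raised deck under the belt grinder, sliding it in slowly until you feel it just touch the rubber stop hidden inside, without pressing hard on it. Leave it there, flat and square on the deck against the stop, with the other two trays still in their rack and the bottle, wood block and brush left alone.

Things in the scene. Friction and masses are not known exactly. Their poses are not given: they have to be found in the camera images.
- tray: Top tray of the pile: grey plastic, 0.2 to 0.4 kg, an open tub 150 (x) by 144 mm (y). Origin: centre of its underside, near below its centre of mass; x lengthwise, z up. Foot 137 x 131 mm from z = 0 to 6 mm; tub from z = 6 to the rim at 42 mm, walls 4 mm thick, floor top at z = 10. A web runs lengthwise through its middle; a fin sticks out of its -x end.
- tray_web (a point): Middle of the top edge of the tray's web, 34 mm straight above the tray's origin. The web is 10 mm thick in y, rises from the floor at z = 10 to z = 34 mm, and has a 63 mm wide compartment on each side: pinch it here (across y) to lift the tray in balance.
- tray_fin (a point): Where to pinch the tray's fin (across y): 100 mm towards -x from the tray's origin, 21 mm above its underside. The fin is 10 mm thick in y, from x = -75 to -122 mm and z = 8 to 34 mm. Held here the tray hangs out about 100 mm beyond the grip: grip firmly.
- tray_mid: Second tray of the pile, same shape. Each tray's foot drops 6 mm into the rim of the one below (2.5 mm play all round); the pile's pitch is 36 mm. It stays in the pile.
- tray_low: The lowest tray, same shape, standing on the rack's base. It stays in the pile.
- rack: Fixed dark steel rack. Origin: under the middle of the trays at bench height; fins point to its -x. Base plate 8 mm thick, 160 mm wide. Two upright plates, 6 mm thick, 24 mm apart, flank the fins (x = -84 to -134 mm, up to 128 mm above the bench), so no finger gets beside a fin in the pile. Lift a tray straight up, 60 mm or more, before moving sideways.
- grinder: Fixed low belt grinder with a tray bay beneath. Origin: middle of the bay's mouth at bench height; x points into the bay. Side cheeks 160 mm apart; roof 200 mm wide, front edge at x = 0, underside 78 mm and top 88 mm above the bench. The machine stands on the roof from x = 40 mm on, up to 190 mm high; motor on its +y side.
- bay_deck (a point): Middle of the front edge of the bay's raised deck, straight above the grinder's origin: flat deck top 16 mm above the bench, with a square front edge, so the tray's whole foot must be lifted onto it. A fixed rubber-faced stop, 60 mm wide, 28 high, is hidden on the deck; its face is 100 to 125 mm in from this edge, different each time: feel for it at 20 mm/s or less, pressing under 18 N.
- bottle: Bystander: closed white plastic bottle, 56 mm across, 150 mm high; origin under its centre.
- scale_block: Bystander: dark wooden block, 125 x 40 x 28 mm; origin under its centre.
- brush: Bystander: bench brush lying on the bench; origin under it.
There are look-alikes about, which are no part of the job. What is shaped like the tray but green or purple is not meant.

How it is judged:
By the outcome, as a careful person would: the job done as asked, in the order asked, and still so for the second after the job is handed in, with the robot touching nothing.
It also fails if it takes over 58 s, if anything falls off the work surface, if the arm or the gripper's body presses on something with over 40 N, if the wrist force passes 120 N, or if a joint passes its speed limit or range.

## Working session

There is one attempt and no reset: what is moved stays moved. The work goes in short steps, Python scripts to look and compute and a tool call to move; the robot and the scene stay as the last step left them, time stands still between calls to the robot, and variables do not carry over. Pictures are saved under pics/ and viewed, at most 10 in all, crops included, and the job is handed in when it is done.

Besides the shell and the picture viewer there is one more tool, called after "Call:" as a command line: name --pt "numbers of a row" for each row, then --argument value for the rest. carry_out: Moves the arm, as the interface text tells. Its arguments: {"type":"object","properties":{"commands":{"type":"array","items":{"type":"array","items":{"type":"number"}}},"jaw":{"type":"number"}},"required":["commands"]}

```bash
ls; mkdir -p pics; python3 - <<'E'
from bench import *
import cv2,numpy as np
for n in("top","side"):
    s=snapshot(n); np.savez(f"{n}0.npz",**s); cv2.imwrite(f"pics/{n}0.png",s["img"][...,::-1])
    print(n,s["fx"],s["cx"],s["cy"],-s["R"].T@s["t"],np.round(s["R"],2).tolist(),(s["range_z"]>0).mean())
print(get_obs())
E
```

```text
pics
top 604.3745658225907 320.3059950675312 254.64516676567942 [ 0.38213523 -0.10545032  1.59031983] [[-0.0, -1.0, -0.01], [-1.0, 0.0, -0.09], [0.09, 0.01, -1.0]] 0.9957877604166666
side 497.6582910640613 311.84720842259316 241.71917062750165 [-0.15697351 -0.77111999  1.12237314] [[0.7, -0.72, -0.01], [-0.53, -0.5, -0.68], [0.48, 0.48, -0.73]] 0.9960319010416666
{'time': 0.1, 'joint_positions': array([ 1.18991763e+00,  8.79103219e-02,  1.37205545e+00, -3.78802716e-05,
        1.68362694e+00, -1.03108621e-01]), 'qvel': array([-2.31109538e-04, -2.55006725e-03, -3.05550929e-03, -4.70816063e-04,
        9.51361416e-05,  2.67829802e-04]), 'joint_torque': array([ 2.98174833e-03, -3.41253805e+01, -3.03300905e+01,  7.22038304e-02,
        3.05021473e-02, -1.14768800e-04]), 'tool_pos': array([0.15062775, 0.52838206, 0.16452953]), 'ee_rot': array([-3.13959935e+00, -1.68409459e-04,  2.86381818e+00]), 'wrist_force': array([-0.07828027, -0.31360498,  0.86022414]), 'wrist_torque': array([-0.01888862,  0.01366474, -0.01411217]), 'finger_force': 0.0, 'width': 0.09390288528694908}
```

View pics/top0.png

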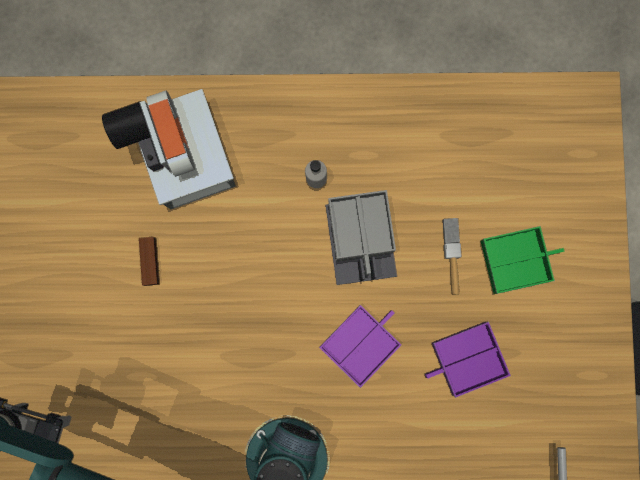

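View pics/side0.png

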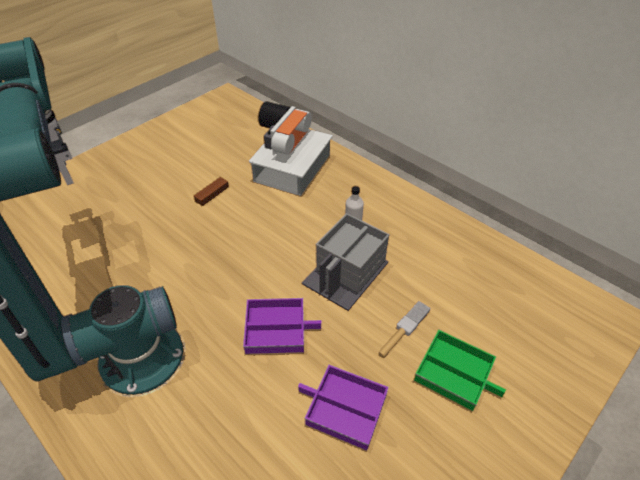

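The top view shows the grey pile in its rack at (362,225), fin downwards at about (367,268). The grinder is at (190,150) with its mouth edge running (168,208)–(237,182), the bottle at (316,172), the block at (149,261) and the brush at (452,255). 

Tray candidates are grey (362,225), purple (360,345) and (470,358), and green (517,260). Only the grey one is in the nested pile and has the right colour. I'll measure it now and confirm with a crop.

```bash
cat > h.py <<'E'
import numpy as np,cv2
def world(s):
    v,u=np.mgrid[:480,:640]; z=s["range_z"]
    c=np.stack([(u-s["cx"])/s["fx"]*z,(v-s["cy"])/s["fy"]*z,z],-1)
    return (c-s["t"])@s["R"]
def rect(P): return cv2.minAreaRect(P[:,:2].astype(np.float32)*1000)
E
python3 - <<'E'
from h import *
s=dict(np.load("top0.npz")); W=world(s); img=s["img"]
def box(u0,u1,v0,v1,z0,z1):
    m=np.zeros((480,640),bool); m[v0:v1,u0:u1]=1
    return m&(W[...,2]>z0)&(W[...,2]<z1)
def edges(P,lab):
    r=rect(P); print(lab,len(P),np.round(r[0],1),np.round(r[1],1),r[2],"z",np.round(np.median(P[:,2]),4)); print(np.round(cv2.boxPoints(r),1).tolist())
print("bench z",np.median(W[300:330,200:300,2]))
print("hist pile",np.histogram(W[185:290,320:405,2],np.arange(0,.14,.004)))
edges(W[box(315,410,180,290,.117,.130)],"rim")
edges(W[box(315,410,180,290,.110,.1165)],"webtop")
print("hist grinder",np.histogram(W[80:215,95:245,2],np.arange(0,.2,.008)))
edges(W[box(95,245,80,220,.082,.094)],"roof")
for n,b in dict(bottle=(295,335,150,195,.03,.2),block=(130,165,230,290,.015,.05),brush=(435,470,210,300,.006,.08),p1=(310,405,300,390,.012,.08),grn=(475,570,220,300,.012,.08)).items():
    edges(W[box(*b)],n)
c=cv2.resize(img[175:300,310:435],None,fx=4,fy=4); d=cv2.resize(img[80:225,95:245],(520,500))
cv2.imwrite("pics/crop1.png",c[...,::-1]);
E
```

```text
bench z 0.0002027855239304424
hist pile (array([1488,  953,  533,  172,   31,   14,   10,   17,    7,   15,    8,
         13,   18,   14,   17,   14,   12,   11,   18,   16,   77,  614,
       1235,  780,  178,   58,   39,  107,  196,  207,  258,  160,   53,
         12]), array([0.   , 0.004, 0.008, 0.012, 0.016, 0.02 , 0.024, 0.028, 0.032,
       0.036, 0.04 , 0.044, 0.048, 0.052, 0.056, 0.06 , 0.064, 0.068,
       0.072, 0.076, 0.08 , 0.084, 0.088, 0.092, 0.096, 0.1  , 0.104,
       0.108, 0.112, 0.116, 0.12 , 0.124, 0.128, 0.132, 0.136]))
rim 597 [ 562.3 -195.2] [209.2 145.5] 7.933725357055664 z 0.1223
[[448.6000061035156, -137.60000610351562], [468.70001220703125, -281.70001220703125], [675.9000244140625, -252.89999389648438], [655.7999877929688, -108.69999694824219]]
webtop 292 [ 561.8 -195.5] [210.5 145.3] 7.7925519943237305 z 0.114
[[447.70001220703125, -137.8000030517578], [467.3999938964844, -281.70001220703125], [676.0, -253.10000610351562], [656.2999877929688, -109.19999694824219]]
hist grinder (array([5673,  472,  218,   15,    7,   15,    9,    6,    8,   44, 1970,
   
[... 877 characters left out ...]
9296875], [569.7000122070312, 387.79998779296875]]
brush 1043 [ 526.4 -433.4] [ 90.2 228.7] 88.33773803710938 z 0.0173
[[410.79998779296875, -475.20001220703125], [639.2999877929688, -481.79998779296875], [642.0, -391.70001220703125], [413.3999938964844, -385.0]]
p1 1665 [ 283.9 -188.3] [206.  215.4] 84.19353485107422 z 0.021
[[166.39999389648438, -279.8999938964844], [380.6000061035156, -301.6000061035156], [401.5, -96.69999694824219], [187.1999969482422, -74.9000015258789]]
grn 1858 [ 520.  -620.2] [158.2 205.7] 12.75140380859375 z 0.0246
[[420.20001220703125, -537.2999877929688], [465.6000061035156, -737.9000244140625], [619.7999877929688, -703.0], [574.4000244140625, -502.3999938964844]]
```

View pics/crop1.png

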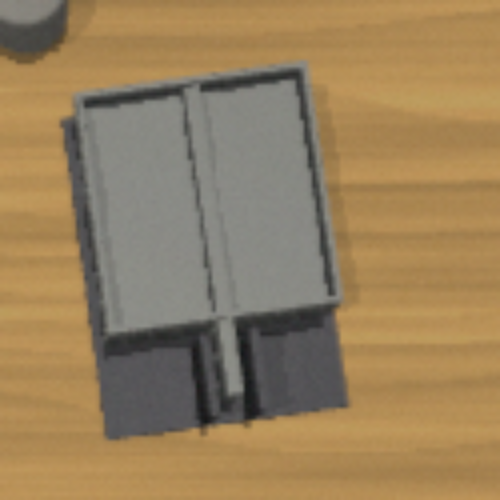

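The crop confirms it: a grey nested tray with its web along the middle and its fin down between the rack's uprights. Next I'll refine the tray and bay frames.

```bash
cat >> h.py <<'E'
def frame(P,o,th):
    c,s=np.cos(th),np.sin(th); d=P[...,:2]-o
    return np.stack([d[...,0]*c+d[...,1]*s,-d[...,0]*s+d[...,1]*c,P[...,2]],-1)
def go(o,xy,z,yaw):
    "shift in tool axes and rz (tool down) from the measured pose"
    from scipy.spatial.transform import Rotation as Ro
    R=Ro.from_euler("xyz",o["ee_rot"]); T=Ro.from_euler("xyz",[np.pi,0,yaw])
    return np.round(R.inv().apply(np.r_[xy,z]-o["tool_pos"]),4),np.round((R.inv()*T).as_rotvec(),4)
E
python3 - <<'E'
from h import *
from bench import get_obs
s=dict(np.load("top0.npz")); W=world(s)
th=np.radians(7.93); o=np.array([.5916,-.1911]); F=frame(W,o,th)
hi=(abs(F[...,0])<.2)&(abs(F[...,1])<.12)
# web: central strip
m=hi&(abs(F[...,0])<.055)&(abs(F[...,1])<.03)&(F[...,2]>.106)&(F[...,2]<.12); P=F[m]
print("web line",np.polyfit(P[:,0],P[:,1],1),len(P),np.percentile(P[:,1],[5,50,95]),np.median(P[:,2]))
m=hi&(abs(F[...,0])<.09)&(F[...,2]>.112); P=F[m]
for y in (-.05,-.025,.025,.05):
    q=P[abs(P[:,1]-y)<.012]; print("y",y,"x ext",np.percentile(q[:,0],[2,98]).round(4))
for x in (-.05,0,.05):
    q=P[abs(P[:,0]-x)<.012]; print("x",x,"y ext",np.percentile(q[:,1],[2,98]).round(4))
# roof front edge and sides
th=np.radians(19.5); o=np.array([.6764,.2230]); F=frame(W,o,th)
m=(abs(F[...,2]-.088)<.008)&(F[...,0]>-.03)&(F[...,0]<.3)&(abs(F[...,1])<.13); P=F[m]
e=[];
for y in np.arange(-.09,.091,.01):
    q=P[abs(P[:,1]-y)<.005]; e.append((y,q[:,0].min()))
e=np.array(e); print("front",np.polyfit(e[:,0],e[:,1],1)); 
e=[]
for x in np.arange(.01,.24,.01):
    q=P[abs(P[:,0]-x)<.005]; e.append((x,q[:,1].min(),q[:,1].max()))
e=np.array(e); print("sides",np.polyfit(e[:,0],e[:,1],1),np.polyfit(e[:6,0],e[:6,2],1),e[:6,1:].mean(0))
print(go(get_obs(),[.5916,-.1911],.2,np.pi+np.radians(7.93)))
E
```

```text
web line [-0.0004009   0.00030784] 179 [-0.00452212  0.00043307  0.00513627] 0.11440682841793166
y -0.05 x ext [-0.0767  0.0743]
y -0.025 x ext [-0.0896  0.0744]
y 0.025 x ext [-0.0878  0.0738]
y 0.05 x ext [-0.0765  0.0745]
x -0.05 y ext [-0.0719  0.0723]
x 0 y ext [-0.0717  0.0723]
x 0.05 y ext [-0.0722  0.0722]
front [-0.00010028  0.00235672]
sides [ 0.00159391 -0.10010863] [0.01202818 0.099083  ] [-0.10001254  0.09950399]
(array([-0.6214, -0.5711, -0.0344]), array([-0.0019, -0.0006, -0.4162]))
```

Call:
carry_out --pt "-0.033 -0.03 -0.007 0 0 -0.083" --pt "-0.066 -0.061 -0.014 0 0 -0.166" --pt "-0.099 -0.091 -0.021 0 0 -0.249" --pt "-0.133 -0.122 -0.028 0 0 -0.332" --pt "-0.166 -0.152 -0.034 0 0 -0.416" --jaw 0.6

```text
time: 0.6
tool_pos: [0.2692, 0.3355, 0.1995]
ee_rot: [-3.141, -0.0, -2.999]
wrist_force: [0.1, 0.6, 0.6]
width: 0.0581
finger_force: 0.0
```

Call:
carry_out --pt "-0.016 -0.038 0 0 0 0" --pt "-0.033 -0.076 0 0 0 0" --pt "-0.049 -0.113 0 0 0 0" --pt "-0.066 -0.151 0 0 0 0" --pt "-0.082 -0.189 0 0 0 0"

```text
time: 1.1
tool_pos: [0.3764, 0.1597, 0.1992]
ee_rot: [3.141, -0.0, -3.003]
wrist_force: [0.5, 1.1, 0.2]
width: 0.0564
finger_force: 0.0
```

Call:
carry_out --pt "-0.016 -0.038 0 0 0 0" --pt "-0.033 -0.076 0 0 0 0" --pt "-0.049 -0.113 0 0 0 0" --pt "-0.066 -0.151 0 0 0 0" --pt "-0.082 -0.189 0 0 0 0"

```text
time: 1.6
tool_pos: [0.4837, -0.0162, 0.1991]
ee_rot: [3.141, -0.001, -3.004]
wrist_force: [-0.1, 1.2, 0.4]
width: 0.0564
finger_force: 0.0
```

Call:
carry_out --pt "-0.025 -0.045 0 0 0 0" --pt "-0.045 -0.09 0 0 0 0" --pt "-0.063 -0.135 0 0 0 0" --pt "-0.075 -0.17 0 0 0 0" --pt "-0.083 -0.189 0 0 0 0"

```text
time: 2.1
tool_pos: [0.5918, -0.1934, 0.1976]
ee_rot: [3.141, -0.002, -3.006]
wrist_force: [-0.3, -0.3, -0.4]
width: 0.0566
finger_force: 0.0
```

```bash
python3 - <<'E'
from h import *
from bench import get_obs
o=get_obs(); print(o["time"],o["tool_pos"],o["ee_rot"],o["width"],o["qvel"].round(3),o["wrist_force"].round(2))
print(go(o,[.591,-.191],.1,np.pi+np.radians(7.93)))
E
```

```text
2.1 [ 0.5918127  -0.19336811  0.19761381] [ 3.14080506e+00 -2.40527569e-03 -3.00621683e+00] 0.05663105728889581 [-0.175  0.328 -0.407  0.021  0.086 -0.186] [-0.3  -0.29 -0.45]
(array([0.0003, 0.0024, 0.0976]), array([ 0.0008, -0.0024, -0.003 ]))
```

Call:
carry_out --pt "0 0.001 0.02 0 0 0" --pt "0 0.001 0.04 0 0 0" --pt "0 0.001 0.055 0 0 0" --pt "0 0.001 0.06 0 0 0" --pt "0 0.001 0.06 0 0 0"

```text
time: 2.6
tool_pos: [0.5908, -0.1889, 0.1384]
ee_rot: [3.14, -0.002, -3.003]
wrist_force: [0.9, 0.0, 0.1]
width: 0.0563
finger_force: 0.0
```

```bash
python3 - <<'E'
from h import *
from bench import get_obs
o=get_obs(); print(o["tool_pos"],o["qvel"].round(3))
print(go(o,[.591,-.191],.094,np.pi+np.radians(7.93)))
E
```

```text
[ 0.59076395 -0.18888652  0.13838792] [ 0.003 -0.018 -0.04  -0.001  0.009  0.   ]
(array([-0.    , -0.0022,  0.0444]), array([ 0.0013, -0.0019,  0.    ]))
```

Call:
carry_out --pt "0 -0.002 0.015 0 0 0" --pt "0 -0.002 0.028 0 0 0" --pt "0 -0.002 0.038 0 0 0" --pt "0 -0.002 0.044 0 0 0" --pt "0 -0.002 0.044 0 0 0"

```text
time: 3.1
tool_pos: [0.5908, -0.1909, 0.0939]
ee_rot: [3.14, -0.002, -3.003]
wrist_force: [0.1, -0.4, -0.2]
width: 0.0564
finger_force: 0.0
```

Call:
carry_out --pt "0 0 0 0 0 0" --pt "0 0 0 0 0 0" --pt "0 0 0 0 0 0" --pt "0 0 0 0 0 0" --pt "0 0 0 0 0 0" --jaw 0

```text
time: 3.6
tool_pos: [0.5919, -0.1914, 0.0959]
ee_rot: [-3.141, 0.001, -3.003]
wrist_force: [0.8, -0.8, -0.4]
width: 0.0202
finger_force: 0.0
```

Call:
carry_out --pt "0 0 0 0 0 0" --pt "0 0 0 0 0 0" --pt "0 0 0 0 0 0" --pt "0 0 0 0 0 0" --pt "0 0 0 0 0 0"

```text
time: 4.1
tool_pos: [0.5917, -0.1913, 0.0956]
ee_rot: [3.141, 0.0, -3.003]
wrist_force: [-0.5, 0.1, -0.2]
width: 0.0005
finger_force: 0.0
```

The fingers shut on nothing, so I'll take a look.

```bash
python3 - <<'E'
from h import *
from bench import *
a=snapshot("side"); np.savez("side1.npz",**a); t=snapshot("top"); np.savez("top1.npz",**t)
c=cv2.resize(a["img"][150:320,260:430],(600,600)); 
cv2.imwrite("pics/s1.png",c[...,::-1])
o=get_obs(); print(o)
W=world(a); M=(abs(W[...,0]-.591)<.09)&(abs(W[...,1]+.191)<.09)&(W[...,2]>.05)
print(np.histogram(W[...,2][M],np.arange(.07,.3,.01)))
print([ (n,np.round(x['R']@[.591,-.191,.114]+x['t'],3)) for n,x in(("s",a),("t",t))])
E
```

```text
{'time': 4.2, 'joint_positions': array([-4.03928494e-01,  2.68732550e-01,  1.29945482e+00,  8.46551360e-05,
        1.57341830e+00, -2.11292092e+00]), 'qvel': array([ 0.00077723,  0.00142008,  0.00125563, -0.0001948 ,  0.00046047,
       -0.00039062]), 'joint_torque': array([-5.87285849e-04, -4.11586905e+01, -2.97538447e+01, -5.21164003e-02,
        5.63338527e-02,  1.46767394e-05]), 'tool_pos': array([ 0.59169217, -0.19131844,  0.09555387]), 'ee_rot': array([ 3.14151342e+00,  3.25215169e-05, -3.00339633e+00]), 'wrist_force': array([-1.16543728,  0.32240646, -0.14413258]), 'wrist_torque': array([ 0.05762966,  0.0324561 , -0.03726966]), 'finger_force': 0.0, 'width': 0.0005188589412135848}
(array([109, 416, 995, 339, 476, 295,   5,  20,  27,  33,  32,  25,  31,
        34,   7,   0,  49, 147, 228, 136, 684, 111]), array([0.07, 0.08, 0.09, 0.1 , 0.11, 0.12, 0.13, 0.14, 0.15, 0.16, 0.17,
       0.18, 0.19, 0.2 , 0.21, 0.22, 0.23, 0.24, 0.25, 0.26, 0.27, 0.28,
       0.29]))
[('s', array([ 0.114, -0.003,  1.378])), ('t', array([ 0.101, -0.076,  1.488]))]
```

View pics/s1.png

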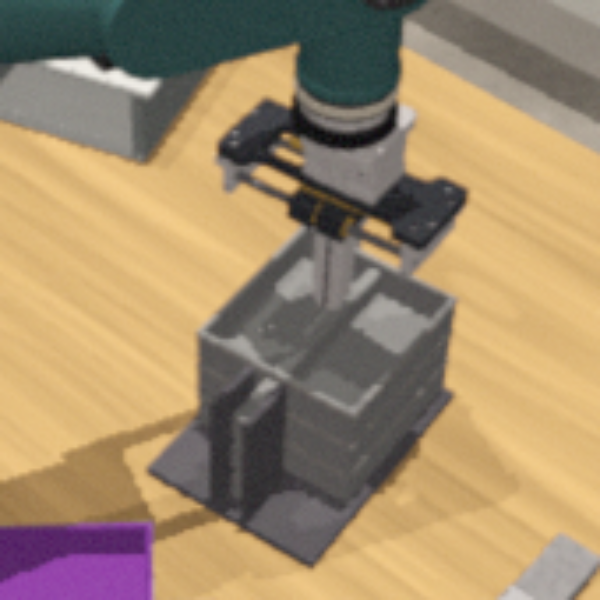

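```bash
python3 - <<'E'
from h import *
a=dict(np.load("side1.npz")); t=dict(np.load("top1.npz"))
def pr(s,X):
    c=s["R"]@X+s["t"]; return np.round([s["fx"]*c[0]/c[2]+s["cx"],s["fy"]*c[1]/c[2]+s["cy"]],1)
T=np.array([.5917,-.1913,.0956])
print("tcp",pr(a,T),"web",pr(a,[.591,-.191,.114]),"crop",(pr(a,T)-[260,150])*600/170)
W=world(a); F=frame(W,np.array([.591,-.191]),np.radians(7.93))
for u in range(346,366,3):
    print(u,[tuple((1000*F[v,u]).round().astype(int)) for v in range(212,248,3)])
W=world(dict(np.load("side0.npz"))); F=frame(W,np.array([.591,-.191]),np.radians(7.93))
m=(abs(F[...,0])<.05)&(abs(F[...,1])<.03)&(F[...,2]>.107)&(F[...,2]<.12); P=F[m]; print("side web",np.percentile(P[:,1],[5,50,95]),np.median(P[:,2]))
E
```

```text
tcp [352.8 245.2] web [352.9 240.8] crop [327.52941176 336.        ]
346 [(np.int64(-36), np.int64(6), np.int64(249)), (np.int64(69), np.int64(69), np.int64(120)), (np.int64(69), np.int64(68), np.int64(109)), (np.int64(68), np.int64(67), np.int64(98)), (np.int64(63), np.int64(64), np.int64(91)), (np.int64(52), np.int64(56), np.int64(93)), (np.int64(43), np.int64(50), np.int64(91)), (np.int64(31), np.int64(42), np.int64(93)), (np.int64(22), np.int64(36), np.int64(92)), (np.int64(10), np.int64(29), np.int64(94)), (np.int64(4), np.int64(25), np.int64(90)), (np.int64(-25), np.int64(6), np.int64(115))]
349 [(np.int64(-32), np.int64(-1), np.int64(249)), (np.int64(-32), np.int64(-1), np.int64(239)), (np.int64(-7), np.int64(13), np.int64(200)), (np.int64(-7), np.int64(12), np.int64(190)), (np.int64(-8), np.int64(11), np.int64(179)), (np.int64(-8), np.int64(11), np.int64(168)), (np.int64(-8), np.int64(10), np.int64(157)), (np.int64(-7), np.int64(10), np.int64(145)), (np.int64(28), np.int64(30), np.int64(91)), (np.int64(18), np.int64(24), np.int64(91)), (np.int64(-10), np.int64(6), np.int64(11
[... 2148 characters left out ...]
 (np.int64(27), np.int64(-11), np.int64(93)), (np.int64(16), np.int64(-18), np.int64(94))]
364 [(np.int64(225), np.int64(96), np.int64(-4)), (np.int64(-22), np.int64(-39), np.int64(253)), (np.int64(-28), np.int64(-43), np.int64(249)), (np.int64(185), np.int64(71), np.int64(2)), (np.int64(71), np.int64(9), np.int64(117)), (np.int64(61), np.int64(2), np.int64(117)), (np.int64(51), np.int64(-4), np.int64(116)), (np.int64(52), np.int64(-4), np.int64(104)), (np.int64(52), np.int64(-5), np.int64(92)), (np.int64(45), np.int64(-10), np.int64(88)), (np.int64(30), np.int64(-19), np.int64(95)), (np.int64(22), np.int64(-24), np.int64(93))]
side web [-0.00412105  0.00015926  0.00704083] 0.114584452354748
```

```bash
python3 - <<'E'
from h import *
from bench import *
def tip(s,T):
    W=world(s); m=(np.hypot(W[...,0]-T[0],W[...,1]-T[1])<.022)&(W[...,2]>T[2]-.03)
    return len(W[m]),np.percentile(W[m],[0,2,10,50],axis=0).round(3).tolist()
def pr(s,X):
    c=s["R"]@X+s["t"]; return np.round([s["fx"]*c[0]/c[2]+s["cx"],s["fy"]*c[1]/c[2]+s["cy"]],1)
s0=dict(np.load("side0.npz")); T=np.array([.1506,.5284,.1645]); print("tcp0 px",pr(s0,T))
W=world(s0); d=W-T; m=(np.hypot(d[...,0],d[...,1])<.08)&(W[...,2]>.05); print("lowest z near start tcp",np.percentile(W[m][:,2],[0,1,5,20]).round(3)); v,u=np.nonzero(m); i=np.argsort(W[m][:,2])[:6]; print(u[i],v[i],W[m][i].round(3))
n=snapshot("side"); a=dict(np.load("side1.npz")); print("change",np.abs(n["img"].astype(int)-a["img"]).max(), n["t"]-a["t"])
W=world(n); F=frame(W,np.array([.591,-.191]),np.radians(7.93))
m=(np.hypot(F[...,0],F[...,1])<.03)&(F[...,2]>.125)&(F[...,2]<.2); print(np.percentile(F[m],[0,1,50,100],axis=0).round(3)); print(get_obs()["tool_pos"])
E
```

```text
tcp0 px [ 72.  185.5]
lowest z near start tcp [0.207 0.219 0.254 0.348]
[69 72 66 73 65 71] [184 183 164 182 164 183] [[0.134 0.482 0.207]
 [0.142 0.48  0.207]
 [0.172 0.573 0.208]
 [0.146 0.48  0.209]
 [0.169 0.571 0.211]
 [0.139 0.477 0.211]]
change 30 [0. 0. 0.]
[[-0.014 -0.013  0.133]
 [-0.012 -0.012  0.138]
 [-0.008 -0.002  0.17 ]
 [ 0.011  0.014  0.2  ]]
[ 0.59168943 -0.19132939  0.0955551 ]
```

The depth image shows the shut fingertips at z ≈ 0.138, while the reported TCP is at 0.096. The start picture shows the same gap, so the real tips sit about 42 mm behind the reported TCP, with x and y in agreement. I'll allow for this and watch the force on the way down.

Call:
carry_out --pt "0 0 0 0 0 0" --pt "0 0 0 0 0 0" --pt "0 0 0 0 0 0" --pt "0 0 0 0 0 0" --pt "0 0 0 0 0 0" --jaw 0.6

```text
time: 4.75
tool_pos: [0.5917, -0.1913, 0.0956]
ee_rot: [3.142, 0.0, -3.003]
wrist_force: [-0.8, -0.8, -0.9]
width: 0.0373
finger_force: 0.0
```

Call:
carry_out --pt "0 0 0.005 0 0 0" --pt "0 0 0.012 0 0 0" --pt "0 0 0.02 0 0 0" --pt "0 0 0.026 0 0 0" --pt "0 0 0.03 0 0 0"

```text
time: 5.25
tool_pos: [0.5911, -0.1911, 0.0641]
ee_rot: [3.141, -0.002, -3.003]
wrist_force: [-0.2, -0.0, 0.0]
width: 0.0563
finger_force: 0.0
```

```bash
cat >> h.py <<'E'
def shot(name,tag):
    from bench import snapshot
    s=snapshot(name); np.savez(tag+".npz",**s); return s
E
python3 - <<'E'
from h import *
from bench import *
o=get_obs(); print(o["tool_pos"],o["width"],o["wrist_force"].round(1))
a=shot("side","side2"); W=world(a); F=frame(W,np.array([.591,-.191]),np.radians(7.93))
m=(abs(F[...,0])<.015)&(abs(F[...,1])<.05)&(F[...,2]>.096)&(F[...,2]<.2)
for lo,hi in((-.05,-.012),(.012,.05)):
    q=F[m&(F[...,1]>lo)&(F[...,1]<hi)]; print(len(q),np.sort(q[:,2])[:12].round(3),np.percentile(q[:,1],[3,50,97]).round(3))
E
```

```text
[ 0.59107978 -0.19105167  0.06412635] 0.05630881396298425 [-0.2 -0.   0. ]
122 [0.096 0.106 0.111 0.113 0.114 0.114 0.115 0.117 0.117 0.118 0.119 0.119] [-0.04  -0.037 -0.027]
155 [0.097 0.103 0.109 0.109 0.11  0.11  0.11  0.111 0.111 0.112 0.113 0.113] [0.029 0.033 0.042]
```

Call:
carry_out --pt "0 0 0.004 0 0 0" --pt "0 0 0.008 0 0 0" --pt "0 0 0.011 0 0 0" --pt "0 0 0.012 0 0 0" --pt "0 0 0.012 0 0 0"

```text
time: 5.8
tool_pos: [0.5916, -0.1913, 0.0534]
ee_rot: [3.141, -0.0, -3.003]
wrist_force: [0.2, 0.1, 0.7]
width: 0.0563
finger_force: 0.0
```

Call:
carry_out --pt "0 0 0 0 0 0" --pt "0 0 0 0 0 0" --pt "0 0 0 0 0 0" --pt "0 0 0 0 0 0" --pt "0 0 0 0 0 0" --jaw 0

```text
time: 6.3
tool_pos: [0.5917, -0.1913, 0.0536]
ee_rot: [3.142, 0.0, -3.003]
wrist_force: [0.0, -0.2, -0.5]
width: 0.0199
finger_force: 0.0
```

Call:
carry_out --pt "0 0 0 0 0 0" --pt "0 0 0 0 0 0" --pt "0 0 0 0 0 0" --pt "0 0 0 0 0 0" --pt "0 0 0 0 0 0"

```text
time: 6.8
tool_pos: [0.5917, -0.1913, 0.0536]
ee_rot: [3.142, 0.0, -3.003]
wrist_force: [0.2, 0.0, -0.4]
width: 0.0098
finger_force: 30.0
```

Gripped at 30 N on a width of 9.8 mm, which is the web. I'll lift it straight up about 85 mm.

Call:
carry_out --pt "0 0 -0.005 0 0 0" --pt "0 0 -0.015 0 0 0" --pt "0 0 -0.025 0 0 0" --pt "0 0 -0.035 0 0 0" --pt "0 0 -0.045 0 0 0"

```text
time: 7.3
tool_pos: [0.5919, -0.1914, 0.0999]
ee_rot: [-3.141, 0.001, -3.003]
wrist_force: [0.1, -0.7, -3.2]
width: 0.0096
finger_force: 30.0
```

Call:
carry_out --pt "0 0 -0.01 0 0 0" --pt "0 0 -0.02 0 0 0" --pt "0 0 -0.03 0 0 0" --pt "0 0 -0.037 0 0 0" --pt "0 0 -0.04 0 0 0"

```text
time: 7.8
tool_pos: [0.5921, -0.1915, 0.1399]
ee_rot: [-3.141, 0.002, -3.003]
wrist_force: [0.3, -0.6, -3.4]
width: 0.0096
finger_force: 30.0
```

```bash
python3 - <<'E'
from h import *
from bench import *
a=shot("side","side3"); b=shot("top","top3")
im=np.hstack([cv2.resize(a["img"][100:330,260:460],(400,460)),cv2.resize(b["img"][150:320,290:438],(400,460))]); cv2.imwrite("pics/s3.png",im[...,::-1])
o=get_obs(); print(o["tool_pos"],o["width"],o["wrist_force"].round(2))
th=np.radians(19.5); bay=np.array([.677,.2233]); ax=np.array([np.cos(th),np.sin(th)])
print("target",bay-.15*ax,go(o,bay-.15*ax,o["tool_pos"][2],np.pi+th))
E
```

```text
[ 0.59194286 -0.19141608  0.13913463] 0.009687244468404695 [ 0.46  0.05 -3.34]
target [0.53560378 0.17322897] (array([ 5.600e-03,  3.689e-01, -1.000e-04]), array([-0.0005,  0.0008, -0.2021]))
```

View pics/s3.png

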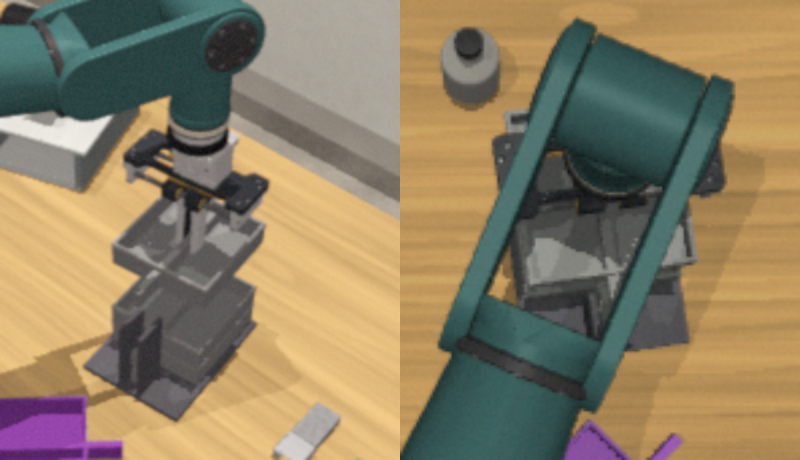

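The side crop shows one tray lifted clear of the two left in the rack, level, with wrist_force −3.4 N (0.34 kg). Next I carry it to the spot in front of the bay.

Call:
carry_out --pt "0.0 0.025 0 0 0 -0.03" --pt "0.001 0.062 0 0 0 -0.07" --pt "0.002 0.1 0 0 0 -0.115" --pt "0.003 0.142 0 0 0 -0.16" --pt "0.003 0.184 0 0 0 -0.202"

```text
time: 8.4
tool_pos: [0.5624, -0.0081, 0.1378]
ee_rot: [3.141, -0.001, -2.8]
wrist_force: [0.8, 0.2, -3.8]
width: 0.0095
finger_force: 30.0
```

Call:
carry_out --pt "-0.008 0.042 0 0 0 0" --pt "-0.016 0.084 0 0 0 0" --pt "-0.024 0.125 0 0 0 0" --pt "-0.03 0.16 0 0 0 0" --pt "-0.034 0.181 0 0 0 0"

```text
time: 8.9
tool_pos: [0.5337, 0.1752, 0.1379]
ee_rot: [3.14, -0.001, -2.799]
wrist_force: [0.2, -0.8, -3.5]
width: 0.0097
finger_force: 30.0
```

Call:
carry_out --pt "0 0 0.02 0 0 0" --pt "0 0 0.05 0 0 0" --pt "0 0 0.08 0 0 0" --pt "0 0 0.1 0 0 0" --pt "0 0 0.11 0 0 0"

```text
time: 9.4
tool_pos: [0.5326, 0.172, 0.0251]
ee_rot: [3.141, -0.006, -2.801]
wrist_force: [-1.0, -0.2, -3.3]
width: 0.0096
finger_force: 30.0
```

```bash
python3 - <<'E'
from h import *
from bench import *
o=get_obs(); print(o["tool_pos"],o["ee_rot"],o["width"],o["wrist_force"].round(2))
th=np.radians(19.5); bay=np.array([.677,.2233]); ax=np.array([np.cos(th),np.sin(th)])
print(go(o,bay-.15*ax,o["tool_pos"][2],np.pi+th))
E
```

```text
[0.53261219 0.17203267 0.02514977] [ 3.14079993 -0.00580483 -2.80123997] 0.00957584188422171 [-0.96 -0.18 -3.31]
(array([-0.0032,  0.0001, -0.    ]), array([ 0.0008, -0.0058,  0.    ]))
```

Call:
carry_out --pt "-0.001 0 0.012 0 0 0" --pt "-0.002 0 0.024 0 0 0" --pt "-0.002 0 0.036 0 0 0" --pt "-0.002 0 0.044 0 0 0" --pt "-0.002 0 0.046 0 0 0"

```text
time: 9.9
tool_pos: [0.5361, 0.173, -0.0187]
ee_rot: [3.141, -0.002, -2.801]
wrist_force: [0.1, -0.7, -4.3]
width: 0.0099
finger_force: 30.0
```

Call:
carry_out --pt "0 0 0.001 0 0 0" --pt "0 0 0.002 0 0 0" --pt "0 0 0.003 0 0 0" --pt "0 0 0.004 0 0 0" --pt "0 0 0.004 0 0 0"

```text
time: 10.4
tool_pos: [0.537, 0.1732, -0.0213]
ee_rot: [3.142, 0.0, -2.801]
wrist_force: [-0.6, 0.3, -3.2]
width: 0.0098
finger_force: 30.0
```

Call:
carry_out --pt "0 0 0.001 0 0 0" --pt "0 0 0.002 0 0 0" --pt "0 0 0.003 0 0 0" --pt "0 0 0.004 0 0 0" --pt "0 0 0.004 0 0 0"

```text
time: 10.9
tool_pos: [0.5368, 0.1731, -0.0256]
ee_rot: [3.142, -0.0, -2.801]
wrist_force: [-0.5, 0.3, -3.1]
width: 0.0095
finger_force: 30.0
```

Call:
carry_out --pt "0 0 0.0005 0 0 0" --pt "0 0 0.001 0 0 0" --pt "0 0 0.001 0 0 0" --pt "0 0 0.001 0 0 0" --pt "0 0 0.001 0 0 0"

```text
time: 11.4
tool_pos: [0.5369, 0.1732, -0.0264]
ee_rot: [3.142, 0.0, -2.801]
wrist_force: [-0.3, 0.7, -3.2]
width: 0.01
finger_force: 30.0
```

Call:
carry_out --pt "0 0 0.0005 0 0 0" --pt "0 0 0.001 0 0 0" --pt "0 0 0.001 0 0 0" --pt "0 0 0.001 0 0 0" --pt "0 0 0.001 0 0 0"

```text
time: 11.9
tool_pos: [0.537, 0.1732, -0.0265]
ee_rot: [-3.142, 0.0, -2.801]
wrist_force: [-3.3, -1.0, 5.7]
width: 0.0099
finger_force: 30.0
```

Call:
carry_out --pt "0 0 0.0005 0 0 0" --pt "0 0 0.001 0 0 0" --pt "0 0 0.001 0 0 0" --pt "0 0 0.001 0 0 0" --pt "0 0 0.001 0 0 0"

```text
time: 12.4
tool_pos: [0.537, 0.1732, -0.0265]
ee_rot: [-3.142, 0.001, -2.801]
wrist_force: [-5.8, -1.3, 10.2]
width: 0.0096
finger_force: 30.0
```

The tray rests on the bench. I'll release it, rise and look.

Call:
carry_out --pt "0 0 0 0 0 0" --pt "0 0 -0.001 0 0 0" --pt "0 0 -0.001 0 0 0" --pt "0 0 -0.001 0 0 0" --pt "0 0 -0.001 0 0 0" --jaw 0.6

```text
time: 12.9
tool_pos: [0.5369, 0.1732, -0.0277]
ee_rot: [3.141, -0.0, -2.801]
wrist_force: [0.9, 0.1, -0.6]
width: 0.0462
finger_force: 0.0
```

Call:
carry_out --pt "0 0 -0.01 0 0 0" --pt "0 0 -0.03 0 0 0" --pt "0 0 -0.06 0 0 0" --pt "0 0 -0.08 0 0 0" --pt "0 0 -0.085 0 0 0"

```text
time: 13.4
tool_pos: [0.5393, 0.1737, 0.0616]
ee_rot: [-3.141, 0.007, -2.801]
wrist_force: [-0.1, 0.7, 0.1]
width: 0.0564
finger_force: 0.0
```

Call:
carry_out --pt "0.03 0 0 0 0 0" --pt "0.06 0 0 0 0 0" --pt "0.085 0 0 0 0 0" --pt "0.1 0 0 0 0 0" --pt "0.1 0 0 0 0 0"

```text
time: 13.9
tool_pos: [0.4408, 0.1393, 0.0569]
ee_rot: [3.141, -0.001, -2.802]
wrist_force: [0.9, -0.1, 0.9]
width: 0.0563
finger_force: 0.0
```

```bash
python3 - <<'E'
from h import *
from bench import *
a=shot("side","side4"); o=get_obs(); print(o["time"],o["tool_pos"],o["ee_rot"],o["width"])
th=np.radians(19.5); ctr=np.array([.537,.1732]); ax=np.array([np.cos(th),np.sin(th)])
W=world(a); F=frame(W,ctr,th)
m=(abs(F[...,0])<.06)&(abs(F[...,1])<.03)&(F[...,2]>.027)&(F[...,2]<.042); P=F[m]
print("web",len(P),np.polyfit(P[:,0],P[:,1],1),np.median(P[:,2]))
m=(F[...,0]<-.083)&(F[...,0]>-.14)&(abs(F[...,1])<.02)&(F[...,2]>.025)&(F[...,2]<.043); P=F[m]
print("fin",len(P),np.percentile(P,[5,50,95],axis=0).round(4).tolist())
m=(abs(F[...,0])<.09)&(abs(F[...,1])<.09)&(F[...,2]>.037)&(F[...,2]<.05); P=F[m]; r=rect(P); print("rim",r)
print(go(o,ctr-.1*ax,-.0395,np.pi+th))
c=cv2.resize(a["img"][90:270,180:360],(600,600)); cv2.imwrite("pics/s4.png",c[...,::-1])
E
```

```text
13.95 [0.44213007 0.13968127 0.05725531] [ 3.14143350e+00  4.00891967e-05 -2.80161049e+00] 0.05621613260319265
web 118 [0.00615689 0.00093101] 0.034224496401182254
fin 55 [[-0.125, -0.004, 0.027], [-0.1048, 0.0007, 0.0343], [-0.0844, 0.0071, 0.0383]]
rim ((-3.869110107421875, 2.3418121337890625), (161.11337280273438, 149.4934539794922), 0.2706768214702606)
(array([-0.0006, -0.0001,  0.0968]), array([ 0.0002,  0.    , -0.0004]))
```

View pics/s4.png

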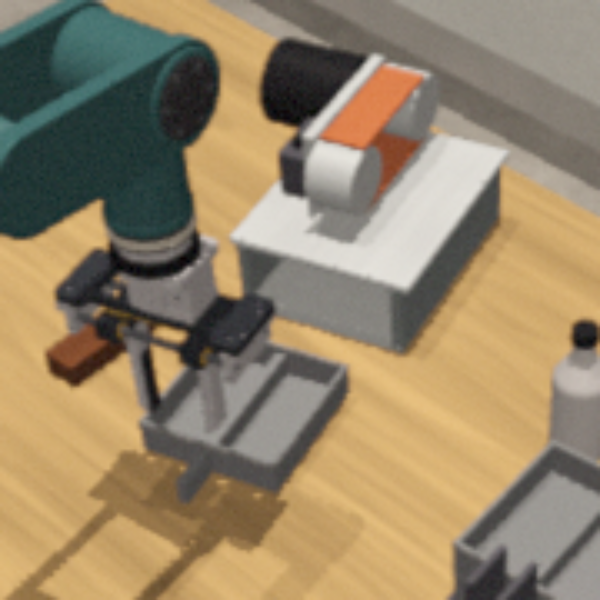

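The tray sits flat on the bench, aligned and fin outwards; its web and fin measure within 1 mm of where I expected. I'll descend onto the fin.

Call:
carry_out --pt "0 0 0.02 0 0 0" --pt "0 0 0.045 0 0 0" --pt "0 0 0.065 0 0 0" --pt "0 0 0.08 0 0 0" --pt "0 0 0.085 0 0 0"

```text
time: 14.45
tool_pos: [0.4418, 0.1397, -0.0296]
ee_rot: [3.141, -0.004, -2.801]
wrist_force: [-0.2, 0.2, 0.3]
width: 0.0563
finger_force: 0.0
```

Call:
carry_out --pt "0 0 0.003 0 0 0" --pt "0 0 0.006 0 0 0" --pt "0 0 0.009 0 0 0" --pt "0 0 0.01 0 0 0" --pt "0 0 0.01 0 0 0"

```text
time: 14.95
tool_pos: [0.4429, 0.1399, -0.0371]
ee_rot: [-3.142, 0.001, -2.801]
wrist_force: [0.5, -0.1, 0.3]
width: 0.0563
finger_force: 0.0
```

Call:
carry_out --pt "0 0 0.001 0 0 0" --pt "0 0 0.001 0 0 0" --pt "0 0 0.001 0 0 0" --pt "0 0 0.001 0 0 0" --pt "0 0 0.001 0 0 0" --jaw 0

```text
time: 15.45
tool_pos: [0.4427, 0.1398, -0.0384]
ee_rot: [3.142, 0.0, -2.801]
wrist_force: [0.1, -0.4, 0.5]
width: 0.0198
finger_force: 0.0
```

Call:
carry_out --pt "0 0 0 0 0 0" --pt "0 0 0 0 0 0" --pt "0 0 0 0 0 0" --pt "0 0 0 0 0 0" --pt "0 0 0 0 0 0"

```text
time: 15.95
tool_pos: [0.4427, 0.1398, -0.0384]
ee_rot: [3.142, 0.0, -2.801]
wrist_force: [-0.1, 1.2, -0.3]
width: 0.0098
finger_force: 30.0
```

Call:
carry_out --pt "0 0 -0.002 0 0 0" --pt "0 0 -0.006 0 0 0" --pt "0 0 -0.011 0 0 0" --pt "0 0 -0.017 0 0 0" --pt "0 0 -0.02 0 0 0"

```text
time: 16.45
tool_pos: [0.443, 0.1399, -0.0177]
ee_rot: [-3.142, 0.001, -2.801]
wrist_force: [-0.2, -0.6, -3.5]
width: 0.0097
finger_force: 30.0
```

```bash
python3 - <<'E'
from h import *
from bench import *
a=shot("side","side5"); t=shot("top","top5"); o=get_obs(); print(o["time"],o["tool_pos"],o["ee_rot"],o["width"],o["wrist_force"].round(2),o["wrist_torque"].round(2))
th=np.radians(19.5); ctr=o["tool_pos"][:2]+.1*np.array([np.cos(th),np.sin(th)])
for s in(a,t):
    F=frame(world(s),ctr,th)
    m=(abs(F[...,0])<.068)&(abs(abs(F[...,1])-.03)<.02)&(F[...,2]>.005)&(F[...,2]<.05); P=F[m]
    A=np.c_[P[:,:2],np.ones(len(P))]; 
    for _ in range(4):
        k=np.linalg.lstsq(A,P[:,2],rcond=None)[0]; g=abs(P[:,2]-A@k)<.005; P,A=P[g],A[g]
    print("floor plane slope x,y,z0",k.round(4),len(P))
    m=(abs(F[...,0])<.09)&(abs(F[...,1])<.09)&(F[...,2]>.045); P=F[m]; print("rim rect",rect(P)) if len(P) else 0
E
```

```text
16.55 [ 0.44324774  0.13992239 -0.01761091] [-3.14140385e+00  1.52919010e-03 -2.80130032e+00] 0.010069052458019498 [-0.84 -0.47 -2.44] [-0.08  0.29  0.06]
floor plane slope x,y,z0 [0.0093 0.0003 0.0315] 220
rim rect ((-6.639411926269531, 1.031951904296875), (177.32449340820312, 166.6334686279297), 89.7502670288086)
floor plane slope x,y,z0 [-0.0044 -0.0011  0.0313] 981
rim rect ((-7.91162109375, -7.57098388671875), (165.22120666503906, 161.205810546875), 0.555932343006134)
```

The tray hangs level (slope under 0.01) with its underside at about 21 mm, and is centred on the bay axis within 1 mm. I'll raise it a little and go in towards the deck, staying short of the earliest stop position.

Call:
carry_out --pt "-0.005 0 -0.004 0 0 0" --pt "-0.02 0 -0.004 0 0 0" --pt "-0.04 0 -0.004 0 0 0" --pt "-0.06 0 -0.004 0 0 0" --pt "-0.07 0 -0.004 0 0 0"

```text
time: 17.05
tool_pos: [0.5103, 0.1637, -0.0143]
ee_rot: [3.142, 0.001, -2.801]
wrist_force: [-0.5, -0.0, -3.1]
width: 0.0096
finger_force: 30.0
```

Call:
carry_out --pt "-0.015 0.0005 0 0 0 0" --pt "-0.035 0.0005 0 0 0 0" --pt "-0.055 0.0005 0 0 0 0" --pt "-0.07 0.0005 0 0 0 0" --pt "-0.075 0.0005 0 0 0 0"

```text
time: 17.55
tool_pos: [0.5801, 0.189, -0.0147]
ee_rot: [3.142, -0.0, -2.801]
wrist_force: [0.2, -0.5, -4.0]
width: 0.0098
finger_force: 30.0
```

Call:
carry_out --pt "0 0 0 0 0 0" --pt "0 0 0 0 0 0" --pt "0 0 0 0 0 0" --pt "0 0 0 0 0 0" --pt "0 0 0 0 0 0"

```text
time: 18.05
tool_pos: [0.5788, 0.1885, -0.0143]
ee_rot: [3.142, -0.0, -2.801]
wrist_force: [-0.3, 0.2, -2.7]
width: 0.0099
finger_force: 30.0
```

```bash
cat > st.py <<'E'
from h import *
from bench import *
o=get_obs(); th=np.radians(19.5); bay=np.array([.677,.2233])
F=frame(o["tool_pos"],bay,th); f=frame(o["wrist_force"],np.zeros(2),th)
print("t",o["time"],"tray centre in bay",(F+[.1,0,.0594]).round(4),"yaw err",round(o["ee_rot"][2]+np.pi-th,4),o["ee_rot"][:2].round(4),"force bay",f.round(2))
E
python3 - <<'E'
exec(open("st.py").read())
a=shot("side","side6"); F=frame(world(a),bay,th)
m=(F[...,0]<-.02)&(F[...,0]>-.065)&(abs(abs(F[...,1])-.035)<.025)&(F[...,2]>.01)&(F[...,2]<.06); P=F[m]; print("floor z",np.median(P[:,2]),len(P),np.polyfit(P[:,1],P[:,2],1))
m=(F[...,0]<-.01)&(F[...,0]>-.1)&(abs(F[...,1])<.09)&(F[...,2]>.055)&(F[...,2]<.075); P=F[m]; print("rim y",np.percentile(P[:,1],[2,98]))
E
```

```text
t 18.05 tray centre in bay [-0.0042  0.      0.0451] yaw err -0.0001 [ 3.1416 -0.    ] force bay [-0.22  0.31 -2.73]
floor z 0.03428157134632848 32 [-0.03684466  0.03330063]
rim y [-0.07117729  0.06946866]
```

Call:
carry_out --pt "-0.003 0 0 0 0 0" --pt "-0.007 0 0.001 0 0 0" --pt "-0.011 0 0.003 0 0 0" --pt "-0.015 0 0.005 0 0 0" --pt "-0.016 0 0.006 0 0 0"

```text
time: 18.6
tool_pos: [0.5946, 0.1941, -0.0209]
ee_rot: [3.141, -0.0, -2.801]
wrist_force: [1.1, 0.1, -3.2]
width: 0.0097
finger_force: 30.0
```

Call:
carry_out --pt "0 0 0.0005 0 0 0" --pt "0 0 0.001 0 0 0" --pt "0 0 0.0015 0 0 0" --pt "0 0 0.0015 0 0 0" --pt "0 0 0.0015 0 0 0"

```text
time: 19.1
tool_pos: [0.5944, 0.194, -0.0216]
ee_rot: [3.142, 0.001, -2.801]
wrist_force: [-0.8, -0.6, -2.8]
width: 0.01
finger_force: 30.0
```

```bash
sed -i 's/\.0594/.0384/' st.py; python3 st.py
```

```text
t 19.1 tray centre in bay [ 0.0124 -0.      0.0168] yaw err -0.0002 [3.1416e+00 6.0000e-04] force bay [-0.94 -0.31 -2.76]
```

Call:
carry_out --pt "0 0 0.0005 0 0 0" --pt "-0.001 0 0.001 0 0 0" --pt "-0.002 0 0.001 0 0 0" --pt "-0.003 0 0.001 0 0 0" --pt "-0.004 0 0.001 0 0 0"

```text
time: 19.6
tool_pos: [0.5982, 0.1953, -0.0223]
ee_rot: [-3.142, 0.0, -2.801]
wrist_force: [-3.1, -0.5, 1.1]
width: 0.0097
finger_force: 30.0
```

```bash
python3 st.py
```

```text
t 19.6 tray centre in bay [ 0.0164 -0.      0.0161] yaw err -0.0001 [-3.1415e+00  3.0000e-04] force bay [-3.03  0.59  1.08]
```

The foot is on the deck at the expected height of 16 mm. Now I'll slide in slowly with small steps, watching the force.

Call:
carry_out --pt "-0.0008 0 -0.0003 0 0 0" --pt "-0.0016 0 -0.0003 0 0 0" --pt "-0.0024 0 -0.0003 0 0 0" --pt "-0.0032 0 -0.0003 0 0 0" --pt "-0.004 0 -0.0003 0 0 0"

```text
time: 20.1
tool_pos: [0.6018, 0.1967, -0.0224]
ee_rot: [-3.142, 0.0, -2.801]
wrist_force: [-3.3, -1.4, 3.3]
width: 0.0096
finger_force: 30.0
```

Call:
carry_out --pt "-0.0005 0 -0.0006 0 0 0" --pt "-0.001 0 -0.0006 0 0 0" --pt "-0.0015 0 -0.0006 0 0 0" --pt "-0.002 0 -0.0006 0 0 0" --pt "-0.0025 0 -0.0006 0 0 0"

```text
time: 20.6
tool_pos: [0.6042, 0.1975, -0.0222]
ee_rot: [3.141, -0.0, -2.801]
wrist_force: [-0.8, -0.8, 0.2]
width: 0.0097
finger_force: 30.0
```

```bash
python3 st.py
```

```text
t 20.6 tray centre in bay [0.0227 0.     0.0162] yaw err -0.0002 [ 3.1415e+00 -1.0000e-04] force bay [-1.05 -0.49  0.18]
```

Friction is now about 1 N. Now 2 mm steps.

Call:
carry_out --pt "-0.0004 0 0 0 0 0" --pt "-0.0008 0 0 0 0 0" --pt "-0.0012 0 0 0 0 0" --pt "-0.0016 0 0 0 0 0" --pt "-0.002 0 0 0 0 0"

```text
time: 21.1
tool_pos: [0.606, 0.1982, -0.0221]
ee_rot: [3.141, -0.0, -2.801]
wrist_force: [-1.2, -0.5, -0.1]
width: 0.0098
finger_force: 30.0
```

Call:
carry_out --pt "-0.0004 0 0 0 0 0" --pt "-0.0008 0 0 0 0 0" --pt "-0.0012 0 0 0 0 0" --pt "-0.0016 0 0 0 0 0" --pt "-0.002 0 0 0 0 0"

```text
time: 21.6
tool_pos: [0.6079, 0.1988, -0.0221]
ee_rot: [3.142, -0.0, -2.801]
wrist_force: [-0.9, 0.2, -1.1]
width: 0.0097
finger_force: 30.0
```

Call:
carry_out --pt "-0.0005 0 0 0 0 0" --pt "-0.001 0 0 0 0 0" --pt "-0.0014 0 0 0 0 0" --pt "-0.0018 0 0 0 0 0" --pt "-0.002 0 0 0 0 0"

```text
time: 22.1
tool_pos: [0.6098, 0.1995, -0.022]
ee_rot: [3.142, 0.0, -2.801]
wrist_force: [-1.2, -1.0, -1.1]
width: 0.0099
finger_force: 30.0
```

Call:
carry_out --pt "-0.0005 0 0 0 0 0" --pt "-0.001 0 0 0 0 0" --pt "-0.0014 0 0 0 0 0" --pt "-0.0018 0 0 0 0 0" --pt "-0.002 0 0 0 0 0"

```text
time: 22.6
tool_pos: [0.6117, 0.2002, -0.022]
ee_rot: [3.141, 0.0, -2.801]
wrist_force: [-1.1, -0.8, -0.4]
width: 0.0097
finger_force: 30.0
```

Call:
carry_out --pt "-0.0005 0 0 0 0 0" --pt "-0.001 0 0 0 0 0" --pt "-0.0014 0 0 0 0 0" --pt "-0.0018 0 0 0 0 0" --pt "-0.002 0 0 0 0 0"

```text
time: 23.1
tool_pos: [0.6136, 0.2008, -0.022]
ee_rot: [3.142, 0.0, -2.801]
wrist_force: [-1.5, -0.2, -0.7]
width: 0.0097
finger_force: 30.0
```

Call:
carry_out --pt "-0.0005 0 0 0 0 0" --pt "-0.001 0 0 0 0 0" --pt "-0.0014 0 0 0 0 0" --pt "-0.0018 0 0 0 0 0" --pt "-0.002 0 0 0 0 0"

```text
time: 23.6
tool_pos: [0.6155, 0.2015, -0.022]
ee_rot: [3.142, 0.0, -2.801]
wrist_force: [-1.2, 0.3, -1.1]
width: 0.01
finger_force: 30.0
```

Call:
carry_out --pt "-0.0005 0 0 0 0 0" --pt "-0.001 0 0 0 0 0" --pt "-0.0014 0 0 0 0 0" --pt "-0.0018 0 0 0 0 0" --pt "-0.002 0 0 0 0 0"

```text
time: 24.1
tool_pos: [0.6174, 0.2022, -0.022]
ee_rot: [3.141, 0.0, -2.801]
wrist_force: [-2.5, -0.1, -0.4]
width: 0.0099
finger_force: 30.0
```

Call:
carry_out --pt "-0.0004 0 0 0 0 0" --pt "-0.0008 0 0 0 0 0" --pt "-0.0012 0 0 0 0 0" --pt "-0.0016 0 0 0 0 0" --pt "-0.0018 0 0 0 0 0"

```text
time: 24.6
tool_pos: [0.6191, 0.2028, -0.0221]
ee_rot: [3.142, 0.0, -2.801]
wrist_force: [-1.3, -1.1, -1.5]
width: 0.0097
finger_force: 30.0
```

Call:
carry_out --pt "-0.0005 0 0 0 0 0" --pt "-0.001 0 0 0 0 0" --pt "-0.0014 0 0 0 0 0" --pt "-0.0018 0 0 0 0 0" --pt "-0.002 0 0 0 0 0"

```text
time: 25.1
tool_pos: [0.621, 0.2034, -0.022]
ee_rot: [3.142, 0.0, -2.801]
wrist_force: [-1.6, 0.3, -1.4]
width: 0.01
finger_force: 30.0
```

Call:
carry_out --pt "-0.0005 0 0 0 0 0" --pt "-0.001 0 0 0 0 0" --pt "-0.0014 0 0 0 0 0" --pt "-0.0018 0 0 0 0 0" --pt "-0.002 0 0 0 0 0"

```text
time: 25.6
tool_pos: [0.6228, 0.2041, -0.022]
ee_rot: [3.142, 0.0, -2.801]
wrist_force: [-1.7, -0.7, -0.2]
width: 0.0099
finger_force: 30.0
```

Call:
carry_out --pt "-0.0005 0 0 0 0 0" --pt "-0.001 0 0 0 0 0" --pt "-0.0014 0 0 0 0 0" --pt "-0.0018 0 0 0 0 0" --pt "-0.002 0 0 0 0 0"

```text
time: 26.1
tool_pos: [0.6247, 0.2048, -0.022]
ee_rot: [3.142, 0.0, -2.801]
wrist_force: [-1.5, 0.1, -0.8]
width: 0.0097
finger_force: 30.0
```

Call:
carry_out --pt "-0.0005 0 0 0 0 0" --pt "-0.001 0 0 0 0 0" --pt "-0.0014 0 0 0 0 0" --pt "-0.0018 0 0 0 0 0" --pt "-0.002 0 0 0 0 0"

```text
time: 26.6
tool_pos: [0.6266, 0.2055, -0.022]
ee_rot: [3.141, 0.0, -2.801]
wrist_force: [-2.0, -1.0, -0.9]
width: 0.0098
finger_force: 30.0
```

```bash
python3 st.py
```

```text
t 26.6 tray centre in bay [0.0466 0.     0.0164] yaw err -0.0001 [3.1415e+00 1.0000e-04] force bay [-2.27 -0.3  -0.95]
```

Call:
carry_out --pt "-0.0005 0 0 0 0 0" --pt "-0.001 0 0 0 0 0" --pt "-0.0014 0 0 0 0 0" --pt "-0.0018 0 0 0 0 0" --pt "-0.002 0 0 0 0 0"

```text
time: 27.1
tool_pos: [0.6285, 0.2061, -0.022]
ee_rot: [3.142, 0.0, -2.801]
wrist_force: [-1.7, 0.3, -1.6]
width: 0.01
finger_force: 30.0
```

Call:
carry_out --pt "-0.0005 0 0 0 0 0" --pt "-0.001 0 0 0 0 0" --pt "-0.0014 0 0 0 0 0" --pt "-0.0018 0 0 0 0 0" --pt "-0.002 0 0 0 0 0"

```text
time: 27.6
tool_pos: [0.6304, 0.2068, -0.022]
ee_rot: [3.142, 0.0, -2.801]
wrist_force: [-1.0, -0.5, -1.1]
width: 0.0096
finger_force: 30.0
```

Call:
carry_out --pt "-0.0005 0 0 0 0 0" --pt "-0.001 0 0 0 0 0" --pt "-0.0014 0 0 0 0 0" --pt "-0.0018 0 0 0 0 0" --pt "-0.002 0 0 0 0 0"

```text
time: 28.1
tool_pos: [0.6323, 0.2074, -0.022]
ee_rot: [3.142, 0.0, -2.801]
wrist_force: [-1.2, -1.6, -0.2]
width: 0.0096
finger_force: 30.0
```

```bash
python3 - <<'E'
exec(open("st.py").read())
a=shot("side","side7"); t=shot("top","top7"); F=frame(world(a),bay,th); G=frame(world(t),bay,th)
for y in(-.06,-.05,-.04,.03,.04,.05,.06):
    out=[y]
    for X in(F,G):
        m=(abs(X[...,1]-y)<.005)&(X[...,0]<0.01)&(X[...,0]>-.06)&(abs(X[...,2]-.058)<.008); P=X[m]
        out.append((len(P),np.percentile(P[:,0],[5,50]).round(4)) if len(P) else None)
    print(out)
m=(abs(F[...,1])<.012)&(F[...,0]<-.04)&(F[...,0]>-.12)&(F[...,2]>.042)&(F[...,2]<.056); print("fin x",np.percentile(F[m][:,0],[1,5,50]) if m.sum() else 0)
# roof front edge from side view
e=[]
for y in np.arange(-.09,.091,.015):
    m=(abs(F[...,1]-y)<.006)&(abs(F[...,2]-.088)<.006)&(abs(F[...,0])<.05); 
    if m.sum()>3: e.append(round(F[m][:,0].min(),4))
print("front edge side",e)
m=(abs(F[...,1])<.07)&(F[...,0]<-.02)
im=cv2.resize(a["img"][110:250,210:370],(800,700))[:600]; cv2.imwrite("pics/s7.png",im[...,::-1])
E
```

```text
t 28.1 tray centre in bay [ 0.0526 -0.      0.0164] yaw err -0.0002 [3.1415e+00 1.0000e-04] force bay [-1.67 -1.11 -0.22]
[-0.06, (9, array([-0.0249, -0.0231])), None]
[-0.05, (7, array([-0.0289, -0.023 ])), None]
[-0.04, (7, array([-0.0243, -0.0217])), None]
[0.03, None, None]
[0.04, (3, array([-0.0273, -0.0272])), None]
[0.05, (7, array([-0.0274, -0.0243])), None]
[0.06, (10, array([-0.0274, -0.0242])), None]
fin x [-0.07423921 -0.07372438 -0.05787152]
front edge side [np.float64(0.0023), np.float64(-0.0008), np.float64(0.0018), np.float64(-0.0478)]
```

View pics/s7.png

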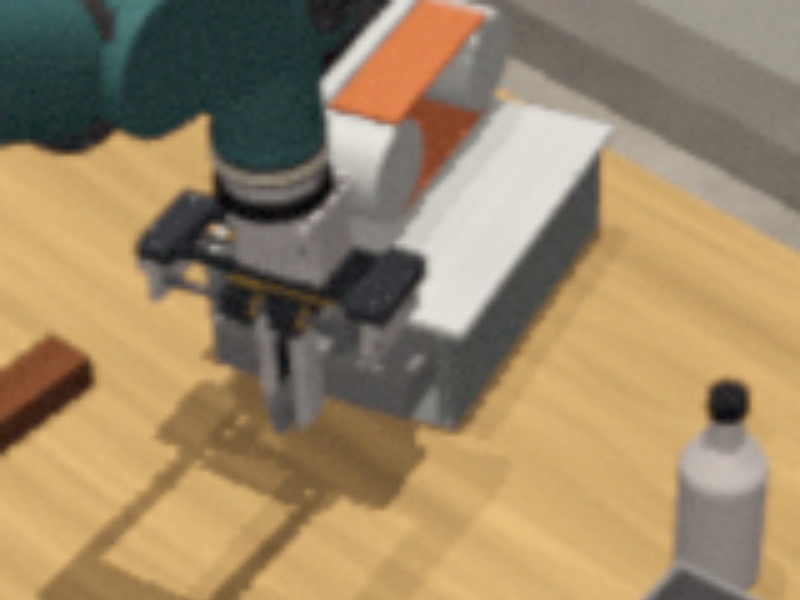

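The tray is level in the bay mouth at about crop (380,350). Its rear rim lies about 24 mm outside the mouth, so the stop should be within the next 3 mm or so.

Call:
carry_out --pt "-0.0004 0 0 0 0 0" --pt "-0.0008 0 0 0 0 0" --pt "-0.0012 0 0 0 0 0" --pt "-0.0014 0 0 0 0 0" --pt "-0.0015 0 0 0 0 0"

```text
time: 28.7
tool_pos: [0.6324, 0.2075, -0.0221]
ee_rot: [3.141, -0.003, -2.801]
wrist_force: [-5.9, -2.5, 1.7]
width: 0.0099
finger_force: 30.0
```

Call:
carry_out --pt "0 0 0 0 0 0" --pt "0 0 0 0 0 0" --pt "0 0 0 0 0 0" --pt "0 0 0 0 0 0" --pt "0 0 0 0 0 0"

```text
time: 29.2
tool_pos: [0.6324, 0.2075, -0.0221]
ee_rot: [3.141, -0.003, -2.801]
wrist_force: [-5.2, -2.3, 1.3]
width: 0.0096
finger_force: 30.0
```

```bash
python3 st.py
```

```text
t 29.2 tray centre in bay [0.0527 0.     0.0163] yaw err -0.0001 [ 3.1415e+00 -2.8000e-03] force bay [-5.62 -0.42  1.33]
```

Contact with the stop is confirmed: a steady 5.6 N with no further advance. I'll ease the push, then release.

Call:
carry_out --pt "0.0003 0 0 0 0 0" --pt "0.0006 0 0 0 0 0" --pt "0.0008 0 0 0 0 0" --pt "0.0008 0 0 0 0 0" --pt "0.0008 0 0 0 0 0"

```text
time: 29.7
tool_pos: [0.6325, 0.2076, -0.0222]
ee_rot: [3.141, -0.001, -2.801]
wrist_force: [-4.4, -2.1, 0.7]
width: 0.0098
finger_force: 30.0
```

Call:
carry_out --pt "0 0 0 0 0 0" --pt "0 0 0 0 0 0" --pt "0 0 0 0 0 0" --pt "0 0 0 0 0 0" --pt "0 0 0 0 0 0" --jaw 0.6

```text
time: 30.2
tool_pos: [0.6333, 0.2078, -0.0218]
ee_rot: [3.142, 0.001, -2.801]
wrist_force: [-0.5, -0.6, -0.6]
width: 0.0461
finger_force: 0.0
```

Call:
carry_out --pt "0 0 0 0 0 0" --pt "0 0 0 0 0 0" --pt "0 0 0 0 0 0" --pt "0 0 0 0 0 0" --pt "0 0 0 0 0 0"

```text
time: 30.7
tool_pos: [0.6329, 0.2077, -0.022]
ee_rot: [3.142, 0.0, -2.801]
wrist_force: [0.4, 0.1, 0.5]
width: 0.0567
finger_force: 0.0
```

Call:
carry_out --pt "0.01 0 0 0 0 0" --pt "0.03 0 0 0 0 0" --pt "0.055 0 -0.005 0 0 0" --pt "0.075 0 -0.02 0 0 0" --pt "0.09 0 -0.04 0 0 0"

```text
time: 31.2
tool_pos: [0.5449, 0.1768, 0.0169]
ee_rot: [3.141, -0.004, -2.801]
wrist_force: [0.1, 0.6, 0.3]
width: 0.0564
finger_force: 0.0
```

Call:
carry_out --pt "0.03 0 -0.03 0 0 0" --pt "0.06 0 -0.06 0 0 0" --pt "0.09 0 -0.09 0 0 0" --pt "0.11 0 -0.11 0 0 0" --pt "0.12 0 -0.12 0 0 0"

```text
time: 31.7
tool_pos: [0.4342, 0.1373, 0.1405]
ee_rot: [-3.141, 0.004, -2.801]
wrist_force: [0.7, 0.6, 0.6]
width: 0.0566
finger_force: 0.0
```

Call:
carry_out --pt "0 0 0 0 0 0" --pt "0 0 0 0 0 0" --pt "0 0 0 0 0 0" --pt "0 0 0 0 0 0" --pt "0 0 0 0 0 0"

```text
time: 32.2
tool_pos: [0.4348, 0.1376, 0.1367]
ee_rot: [3.141, -0.002, -2.801]
wrist_force: [0.9, -0.8, 0.5]
width: 0.0564
finger_force: 0.0
```

```bash
python3 - <<'E'
exec(open("st.py").read())
a=shot("side","side8"); t=shot("top","top8")
for nm,s in(("side",a),("top",t)):
    F=frame(world(s),bay,th)
    m=(abs(F[...,1])<.08)&(F[...,0]<-.003)&(F[...,0]>-.035)&(abs(F[...,2]-.058)<.006); P=F[m]
    print(nm,"rim",len(P), np.percentile(P[:,2],[10,50,90]).round(4) if len(P) else "")
    e=[]
    for y in np.arange(-.065,.066,.01):
        q=P[abs(P[:,1]-y)<.005]
        if len(q)>1: e.append((y,q[:,0].min()))
    e=np.array(e)
    if len(e)>3: print(" rear edge slope,x",np.polyfit(e[:,0],e[:,1],1).round(4))
    m=(abs(F[...,1])<.015)&(F[...,0]<-.035)&(F[...,0]>-.12)&(F[...,2]>.044)&(F[...,2]<.056); P=F[m]
    print(" fin",len(P),np.percentile(P[:,0],[2,98]).round(4),np.polyfit(P[:,0],P[:,1],1).round(4),np.polyfit(P[:,0],P[:,2],1).round(4))
im=np.hstack([a["img"][80:380,180:480],t["img"][60:360,100:400]]); im=cv2.resize(im,(800,400)); cv2.imwrite("pics/s8.png",im[...,::-1])
E
```

```text
t 32.2 tray centre in bay [-1.569e-01  1.000e-04  1.751e-01] yaw err -0.0001 [ 3.1412e+00 -2.3000e-03] force bay [ 0.61 -1.1   0.52]
side rim 120 [0.053  0.0571 0.0614]
 rear edge slope,x [ 0.0056 -0.0278]
 fin 33 [-0.0718 -0.0366] [0.0097 0.0017] [0.0107 0.0509]
top rim 152 [0.0529 0.058  0.0619]
 rear edge slope,x [ 0.0015 -0.0257]
 fin 56 [-0.0711 -0.0361] [0.0094 0.0007] [-0.0429  0.0476]
```

View pics/s8.png

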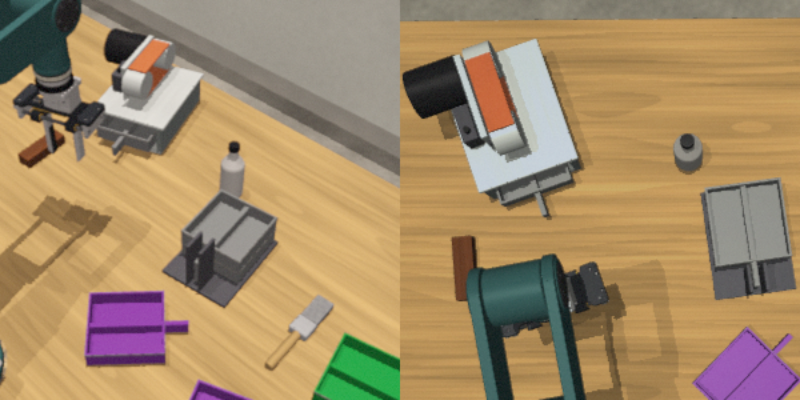

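The tray sits flat and square in the bay, fin outwards at about (543,205). The other two trays are still in the rack, the bystanders haven't moved, and the gripper is clear. I'll hand it in.

```bash
python3 -c "
from bench import *
print(close_job())"
```

```text
the job is handed in; nothing more can be done
None
```

The top tray now sits flat and square on the grinder deck, fin outwards and left at the stop, after being set down and released on the bench in between; the strongest push I read on the stop was about 6.4 N, the run took about 32 s, nothing else looks moved, and the job is handed in with no verdict returned.

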